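# Fish the bobbin case out of the gap

## Robot

A 6-joint arm with a two-finger parallel gripper is mounted at the origin on the work surface. World frame = base frame: x ahead of the robot, y to its left, z up, the work surface at z = 0. Lengths are in mm, angles in degrees, forces in N, time in s.
With the tool pointing down it reaches from about 300 to 850 mm from the base axis. Payload 4.2 kg.
Tool frame: the origin (TCP) lies between the finger pads; the fingertips stand 22 mm ahead of it and the grasp point (between the pads) lies 3 mm ahead of it; z points along the fingers, y is the direction in which the jaws open and shut (so a half turn about z gives the same grasp; the last joint's range is limited). The gripper opens to 91 mm and grips with 3 to 60 N. Pads are 32 mm wide; open, the fingers measure 118 mm over their backs; the gripper's body (76 mm by 178 mm) begins 60 mm behind the grasp point.
Start: joints at [69.729, 18.312, 89.639, -0, 72.044, -1.146], TCP at [188.393, 543.276, 235.976] pointing down, gripper open.
Joint ranges: [-177.97, 177.97], [-48.28, 115.42], [12.27, 149.76], [-77.06, 257.06], [2.81, 150.46], [-146.56, 146.56]. Speed limits (degrees/s): [147.25, 147.25, 180, 180, 180, 180].

## Interface

Orientations are given as [roll, pitch, yaw] about the fixed x, y, z axes, in that order (R = Rz(yaw) Ry(pitch) Rx(roll)).
In Python, from workcell import telemetry, cams, env gives the robot as it stands.
- The arm moves only by the shell command python3 -m inch 'ROWS' [FORCE]. ROWS is JSON, a list of rows, each an object of numbers: "x", "y", "z": the shift along the tool's x, y, z in cm; "yaw": the turn about the tool's z in units of 5 degrees (1.0 is 5 degrees); "gripper": the gripper's target within -1 to 1 (fully open at 1, half-way at 0, shut at -1). A call has 1 to 12 rows; each row shifts and turns the commanded pose from where the row before left it, along the tool's axes as they then stand; what a row does not reach is not made up. A row lasts 1/12 s, in which the tool goes at most 41.7 mm and 7.16 degrees, less where a joint would pass 70% of its speed; a pose out of reach is approached as far as the arm can. A call is refused whole if a number of a shift passes 4.17 or a number of a turn 1, either way. A call with a gripper value outside its range is refused whole. The fingers move at their own pace and stop on an object; FORCE is the grip in N (left out, the last holds). Time passes only in rows, so rows that do not move let the fingers close. It gives the time, the measured TCP pose, the force and the opening at its end, in the units of the state.
- telemetry.state(): the state, without advancing time (a new reading comes with each control period).
- cams.grab_frame(name): name is "side" or "top" or "wrist"; returns a dict with "pixels" (480x640x3 uint8, red, green, blue), "mtx" (3x3 intrinsics, pixels), "distortion" ([k1, k2, p1, p2, k3] as OpenCV has them; the pictures are not rectified), "rvec" (rotation vector, rad) and "tvec" (3), from world to camera coordinates, as OpenCV has them. Camera axes: x right, y down, z forward; pixel columns grow to the right and rows downward; lengths in mm; the calibration is good to about 2 mm. A picture is of the moment at which its call begins. There is no depth.
- env.job_done(): hands the job in, once; it reports no verdict.
The state is a dict: "time_s": time; "qpos": joint angles; "qvel": joint speeds; "effort": joint torques, N m; "ee_pos": TCP position; "ee_rot": TCP orientation; "force": force on the tool from outside, world axes, zero at the start; "torque": the same for the moment, N m; "gripper_width": finger opening in mm.
Only numpy, scipy, OpenCV 4.12 (cv2) and the standard library are available. Lean on these libraries where they do the work, as an engineer would, in place of code of your own. Each camera call takes 0.05 s, during which the arm holds its last target. There are 200 camera calls.

## Task

A bobbin case (the small round steel drum) has dropped into one of the two gaps between the three stock boxes. Take the bent rod from its rest, reach down into the gap behind the bobbin case and draw it out through the open end, so that it lies wholly clear in front of the boxes, close to them; touch it only with the rod. Leave the presser foot in the other gap where it is, and put the rod back on its rest.

Things in the scene. Friction and masses are not known exactly. Their poses are not given: they have to be found in the camera images.
- case_center (a point): the dropped bobbin case: a round dark steel drum 24 mm in diameter and 12 mm high, 30 g, lying flat on the table in one of the two gaps, free to slide. The point is its centre, 6 mm above the table.
- boxes: three grey metal stock boxes fixed in a row, each 140 (x) by 80 (y) by 30 mm high. Two gaps 30 mm wide run between them along x, centred on y = -55 and +55 mm, their floor the table; open at x = -70 mm (robot side), shut by a 15 mm high bar at x = +60 to +70 mm. The case starts in one gap at x = -30 to +20 mm. Origin on the table at the middle of the row; z up.
- rod_grip (a point): bent rod, 140 g: 18 mm square wood handle, x = -90 to +60 mm; 8 mm steel leg straight down at x = +75 mm to z = -119 mm. Point: where to grip, on the handle's axis; x along the handle, roughly away from the robot; z up. It starts 129 mm above the table, lying loose on a fixed rest: two posts 10 mm thick at x = -70 and +40 mm, 120 mm high, with 12 mm cheeks 32 mm apart; handle free between them.
- foot_center (a point): a dark steel presser foot lying in the other gap, to be left alone: a flat sole 32 by 13 by 5 mm with an upright 8 mm square shank, 23 mm high in all. The point is 10 mm above the table in its middle.

How it is judged:
By the outcome, as a careful person would: the job done as asked, in the order asked, and still so for the second after the job is handed in, with the robot touching nothing.
It also fails if it takes over 50 s, if anything falls off the work surface, if the arm or the gripper's body presses on something with over 40 N, if the wrist force passes 120 N, or if a joint passes its speed limit or range.

## Working session

There is one attempt and no reset: what is moved stays moved. The work goes in short steps, Python scripts to look and compute and a shell command to move; the robot and the scene stay as the last step left them, time stands still between calls to the robot, and variables do not carry over. Pictures are saved under pics/ and viewed, about 8 in all and at most 12, crops included, and the job is handed in when it is done.

```bash
mkdir -p pics; ls; cat > h.py <<'E'
import numpy as np, cv2
from workcell import telemetry, cams, env
def grab(n,name=None):
    f=cams.grab_frame(n); 
    if name: cv2.imwrite('pics/%s.png'%name,f['pixels'][:,:,::-1])
    return f
def proj(f,P):
    return cv2.projectPoints(np.float64(P).reshape(-1,3),np.float64(f['rvec']),np.float64(f['tvec']),np.float64(f['mtx']),np.float64(f['distortion']))[0].reshape(-1,2)
def ray(f,uv):
    R=cv2.Rodrigues(np.float64(f['rvec']))[0]; t=np.float64(f['tvec']).ravel()
    n=cv2.undistortPoints(np.float64(uv).reshape(-1,1,2),np.float64(f['mtx']),np.float64(f['distortion'])).reshape(-1,2)
    return -R.T@t, np.c_[n,np.ones(len(n))]@R
def onz(f,uv,z):
    C,d=ray(f,uv); return C+d*((z-C[2])/d[:,2])[:,None]
E
python3 - <<'E'
from h import *
import pickle
a=grab('top','top0');b=grab('side','side0')
pickle.dump((a,b),open('f0.pkl','wb'))
for f in(a,b):print(ray(f,[[320,240]]))
cv2.imwrite('pics/both.png',cv2.resize(np.hstack([a['pixels'],b['pixels']]),(800,300))[:,:,::-1])
print(telemetry.state())
E
```

```text
pics
(array([492.93749227, -17.57602091, 877.18322762]), array([[ 0.12939621, -0.02765951, -0.99131401]]))
(array([358.6094352 , 411.15260517, 685.92414377]), array([[ 0.32452894, -0.5685631 , -0.75602379]]))
{'time_s': 0.1, 'qpos': array([ 6.97299269e+01,  1.83483419e+01,  8.96976468e+01, -7.70094349e-04,
        7.20434997e+01, -1.14509653e+00]), 'qvel': array([ 0.00415706, -0.14872967, -0.15080217,  0.01089026, -0.02876613,
        0.06689619]), 'effort': array([-3.43269330e-04, -4.13332629e+01, -2.32511812e+01,  7.28770229e-02,
        4.21249657e-02, -7.64107676e-05]), 'ee_pos': array([188.24396023, 542.89024956, 235.21266214]), 'ee_rot': array([-1.79910515e+02, -1.05630371e-03,  1.60875261e+02]), 'force': array([-0.56614176, -0.2037272 , -0.02256034]), 'torque': array([-0.02690237, -0.05258663,  0.02727603]), 'gripper_width': 91.0535002390393}
```

View pics/top0.png

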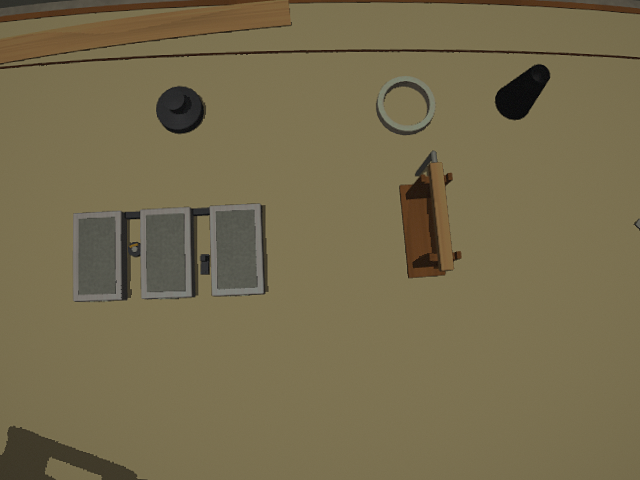

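View pics/side0.png

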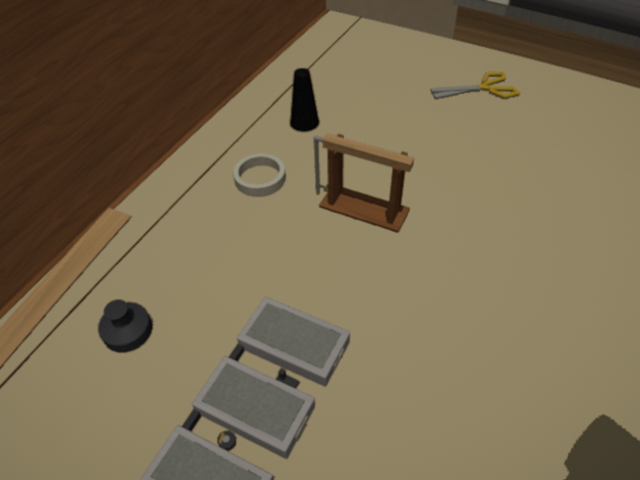

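The top view shows the case at about (135,248) in the left gap (+y) and the foot at about (205,264) in the right gap. The rod handle runs from (436,165) to (447,270), with its leg at the far end near (424,172).

```bash
python3 - <<'E'
from h import *
import pickle
a,b=pickle.load(open('f0.pkl','rb'))
p=a['pixels']; hsv=cv2.cvtColor(p,cv2.COLOR_RGB2HSV)
# boxes: low saturation
m=((hsv[...,1]<45)&(hsv[...,2]>70)).astype(np.uint8)*255
m[:, 300:]=0; m[:190]=0; m[320:]=0
cs,_=cv2.findContours(m,cv2.RETR_EXTERNAL,cv2.CHAIN_APPROX_NONE)
for c in cs:
    if cv2.contourArea(c)>800:
        r=cv2.minAreaRect(c); bp=cv2.boxPoints(r); w=onz(a,bp,30); 
        rr=cv2.minAreaRect(np.float32(onz(a,c.reshape(-1,2),30)[:,:2]))
        print('box',r,rr)
print('hsv handle',hsv[215,440],hsv[200,450],p[215,440],'side',hsv[230,447],'base',hsv[240,420],'table',hsv[350,350])
crop=np.hstack([cv2.resize(p[190:310,60:280],(440,240),interpolation=cv2.INTER_CUBIC),np.zeros((240,360,3),np.uint8)])
z1=cv2.resize(p[145:285,395:470],None,fx=4,fy=4,interpolation=cv2.INTER_CUBIC)
z2=cv2.resize(p[225:285,115:220],None,fx=4.5,fy=4.5,interpolation=cv2.INTER_CUBIC)
can=np.zeros((560,800,3),np.uint8);can[:560,:300]=z1;can[:z2.shape[0],310:310+z2.shape[1]]=z2
q=b['pixels'];z3=cv2.resize(q[360:460,190:310],None,fx=2.8,fy=2.8,interpolation=cv2.INTER_CUBIC);can[275:275+z3.shape[0],310:310+z3.shape[1]]=z3
cv2.imwrite('pics/crop.png',can[:,:,::-1])
E
```

```text
box ((97.0, 256.0), (90.0, 48.0), 90.0) ((586.6223754882812, 307.9429931640625), (140.3093719482422, 78.79353332519531), 1.5829873085021973)
box ((165.29232788085938, 252.73846435546875), (90.873046875, 50.66938400268555), 88.78113555908203) ((589.361328125, 198.1380157470703), (140.8851776123047, 79.66638946533203), 1.4146736860275269)
box ((235.91360473632812, 249.75332641601562), (91.0480728149414, 51.8078498840332), 87.79740142822266) ((592.0472412109375, 88.02493286132812), (140.92376708984375, 79.64942169189453), 1.6707255840301514)
hsv handle [ 17 135 123] [ 22  86 127] [123  94  58] side [ 18 131 127] base [ 14 170  93] table [ 23  89 126]
```

View pics/crop.png

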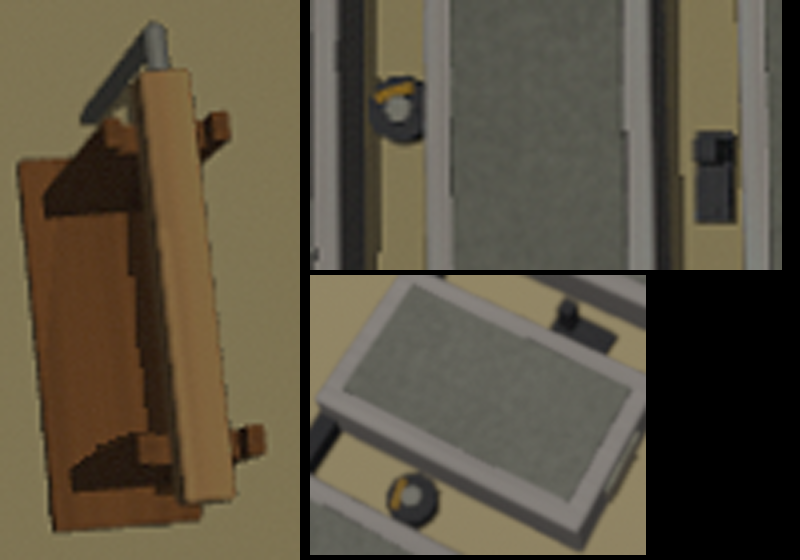

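The crops show that the case is partly hidden by the middle box in the top view, at about (135,249), but fully visible in the side view at about (226,440). The handle's top corners are sharp: (430,163), (442,162.5), (441,270), (453,269).

```bash
cat >> h.py <<'E'
O=np.array([589.4,198.1]);TH=np.radians(1.42)
ex=np.array([np.cos(TH),np.sin(TH)]);ey=np.array([-ex[1],ex[0]])
def loc(P): P=np.atleast_2d(P);d=P[:,:2]-O;return np.c_[d@ex,d@ey]
E
python3 - <<'E'
from h import *
import pickle
a,b=pickle.load(open('f0.pkl','rb'))
h=onz(a,[[430,163],[442,162.5],[440.75,270],[453.25,269]],138);print(h.round(1))
fm=h[:2].mean(0);nm=h[2:].mean(0);d=fm-nm;print('far',fm,'near',nm,'len',np.linalg.norm(d),'yaw',np.degrees(np.arctan2(d[1],d[0])),'grip',nm+d*90/150)
# side view handle top corners
for n,f,uv in(('top',a,[[135,249.4]]),('side',b,[[226.4,440.4]])):
    P=onz(f,uv,12);print('case',n,P,loc(P))
g=onz(a,[[204,265]],5);print('foot',g,loc(g))
# rest base corners
print(onz(a,[[400,185],[408.5,277.5]],0))
C=np.array([nm+d*t for t in(0,.6,1)]);print('side proj handle',proj(b,C))
# leg bottom tip
print('leg tip top',onz(a,[[416,175]],10),'side',onz(b,[[318.5,194]],10))
E
```

```text
[[ 693.2 -193.   138. ]
 [ 693.7 -209.9  138. ]
 [ 545.1 -199.7  138. ]
 [ 546.  -216.9  138. ]]
far [ 693.48022225 -201.46051945  138.        ] near [ 545.51918741 -208.28442442  138.        ] len 148.11830916498076 yaw 2.640587773872692 grip [ 634.29580831 -204.19008144  138.        ]
case top [[597.52526223 251.62006347  12.        ]] [[ 9.44905506 53.30227424]]
case side [[594.8905384  254.92267674  12.        ]] [[ 6.89698287 56.66916473]]
foot [[571.1770344  142.02587786   5.        ]] [[-19.60694991 -55.60531597]]
[[ 694.41873181 -174.14574983    0.        ]
 [ 544.27398331 -180.99354017    0.        ]]
side proj handle [[411.33486227 160.07164793]
 [358.11763731 144.82484372]
 [324.31048104 135.24446552]]
leg tip top [[ 708.21173591 -199.23077212   10.        ]] side [[ 702.53790768 -191.77905363   10.        ]]
```

```bash
cat > d.py <<'E'
# usage: d.py x y z yaw -> remaining shift in tool axes (cm) and turn (5-degree units)
import sys;from h import *
from scipy.spatial.transform import Rotation as Ro
s=telemetry.state();t=np.array([float(v) for v in sys.argv[1:4]])
R=Ro.from_euler('xyz',s['ee_rot'],degrees=True).as_matrix()
dy=(float(sys.argv[4])-s['ee_rot'][2]+180)%360-180
print('t',round(s['time_s'],2),'pos',s['ee_pos'].round(1),'rot',s['ee_rot'].round(2),'F',s['force'].round(1),'w',round(s['gripper_width'],1))
print('d tool cm',((t-s['ee_pos'])@R/10).round(3),'turn',round(-dy/5,3))
E
python3 -m inch '[{"yaw":-0.87},{"yaw":-0.87},{"yaw":-0.87},{"yaw":-0.87},{"yaw":-0.87},{"x":-1.71,"y":-3.195},{"x":-1.71,"y":-3.195},{"x":-1.71,"y":-3.195},{"x":-1.71,"y":-3.195},{"x":-1.71,"y":-3.195},{"x":-1.71,"y":-3.195}]'
python3 -m inch '[{"x":-1.71,"y":-3.195},{"x":-1.71,"y":-3.195},{"x":-1.71,"y":-3.195},{"x":-1.71,"y":-3.195},{"x":-1.71,"y":-3.195},{"x":-1.71,"y":-3.195},{"x":-1.71,"y":-3.195},{"x":-1.71,"y":-3.195},{"x":-1.71,"y":-3.195},{"x":-1.71,"y":-3.195},{"x":-1.71,"y":-3.195},{"x":-1.71,"y":-3.195}]'
python3 -m inch '[{"x":-1.71,"y":-3.195},{"x":-1.71,"y":-3.195},{"x":-1.71,"y":-3.195},{"x":-1.71,"y":-3.195},{"x":-1.71,"y":-3.195},{"x":-1.71,"y":-3.195},{},{}]'
python3 d.py 634.3 -204.2 132 182.64
python3 - <<'E'
from h import *
import pickle
f=grab('wrist','w1');pickle.dump(f,open('w1.pkl','wb'));print(ray(f,[[320,240]]))
E
```

```text
t 0.1 pos [188.2 542.9 235.2] rot [-179.91   -0.    160.88] F [-0.6 -0.2 -0. ] w 91.1
d tool cm [-66.621 -55.956  10.407] turn -4.353
(array([119.8854587 , 567.33074047, 384.14948833]), array([[ 0.22685108, -0.07936009, -0.97083206]]))invalid input
invalid input
invalid input
```

View pics/w1.png

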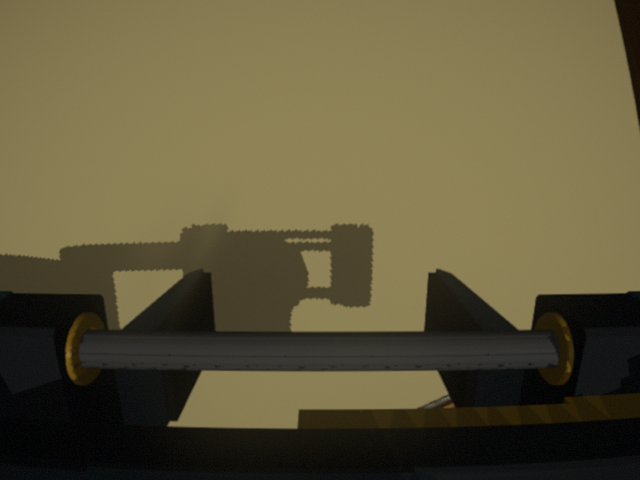

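The wrist picture shows only the table, because the arm hasn't moved: the move calls were refused. I'll try rows with every key filled in.

```bash
python3 -m inch '[{"x":0,"y":0,"z":0,"yaw":-0.87,"gripper":1}]'; python3 -m inch --help | head -20
```

```text
time_s: 0.23
ee_pos: [188.3, 543.1, 235.5]
ee_rot: [-180.0, -0.0, 165.3]
force: [-0.2, -0.3, 0.5]
gripper_width: 91.2invalid input: not JSON, or not a number
```

```bash
python3 -m inch '[{"x":0,"y":0,"z":0,"yaw":-0.87,"gripper":1},{"x":0,"y":0,"z":0,"yaw":-0.87,"gripper":1},{"x":0,"y":0,"z":0,"yaw":-0.87,"gripper":1},{"x":0,"y":0,"z":0,"yaw":-0.87,"gripper":1},{"x":-1.71,"y":-3.2,"z":0,"yaw":0,"gripper":1},{"x":-1.71,"y":-3.2,"z":0,"yaw":0,"gripper":1},{"x":-1.71,"y":-3.2,"z":0,"yaw":0,"gripper":1},{"x":-1.71,"y":-3.2,"z":0,"yaw":0,"gripper":1},{"x":-1.71,"y":-3.2,"z":0,"yaw":0,"gripper":1},{"x":-1.71,"y":-3.2,"z":0,"yaw":0,"gripper":1},{"x":-1.71,"y":-3.2,"z":0,"yaw":0,"gripper":1},{"x":-1.71,"y":-3.2,"z":0,"yaw":0,"gripper":1}]'
python3 -m inch '[{"x":-1.71,"y":-3.2,"z":0,"yaw":0,"gripper":1},{"x":-1.71,"y":-3.2,"z":0,"yaw":0,"gripper":1},{"x":-1.71,"y":-3.2,"z":0,"yaw":0,"gripper":1},{"x":-1.71,"y":-3.2,"z":0,"yaw":0,"gripper":1},{"x":-1.71,"y":-3.2,"z":0,"yaw":0,"gripper":1},{"x":-1.71,"y":-3.2,"z":0,"yaw":0,"gripper":1},{"x":-1.71,"y":-3.2,"z":0,"yaw":0,"gripper":1},{"x":-1.71,"y":-3.2,"z":0,"yaw":0,"gripper":1},{"x":-1.71,"y":-3.2,"z":0,"yaw":0,"gripper":1},{"x":-1.71,"y":-3.2,"z":0,"yaw":0,"gripper":1},{"x":0,"y":0,"z":0,"yaw":0,"gripper":1}]'
python3 d.py 634.3 -204.2 132 182.64
```

```text
time_s: 1.23
ee_pos: [337.1, 292.1, 235.8]
ee_rot: [-180.0, -0.0, -177.3]
force: [0.2, 0.3, 0.9]
gripper_width: 91.3
time_s: 2.15
ee_pos: [525.1, -22.9, 235.4]
ee_rot: [-179.8, 0.1, -177.6]
force: [-0.5, 0.1, 0.3]
gripper_width: 90.8
t 2.15 pos [525.1 -22.9 235.4] rot [-1.7984e+02  1.1000e-01 -1.7764e+02] F [-0.5  0.1  0.3] w 90.8
d tool cm [-10.141 -18.531  10.414] turn -0.057
```

```bash
python3 -m inch '[{"x":-1.69,"y":-3.09,"z":0,"yaw":0,"gripper":1},{"x":-1.69,"y":-3.09,"z":0,"yaw":0,"gripper":1},{"x":-1.69,"y":-3.09,"z":0,"yaw":0,"gripper":1},{"x":-1.69,"y":-3.09,"z":0,"yaw":0,"gripper":1},{"x":-1.69,"y":-3.09,"z":0,"yaw":0,"gripper":1},{"x":-1.69,"y":-3.09,"z":0,"yaw":0,"gripper":1},{"x":0,"y":0,"z":0,"yaw":0,"gripper":1},{"x":0,"y":0,"z":0,"yaw":0,"gripper":1}]'
python3 d.py 634.3 -204.2 132 182.64
python3 - <<'E'
from h import *
import pickle
f=grab('wrist','w2');pickle.dump(f,open('w2.pkl','wb'))
print(proj(f,[[634.3,-204.2,138],[693.5,-201.5,138],[545.5,-208.3,138]]))
E
```

```text
time_s: 2.82
ee_pos: [632.2, -199.5, 234.6]
ee_rot: [179.9, -0.1, -177.5]
force: [-0.1, 0.8, -0.5]
gripper_width: 91.7
t 2.82 pos [ 632.2 -199.5  234.6] rot [ 1.7994e+02 -1.0000e-01 -1.7749e+02] F [-0.1  0.8 -0.5] w 91.7
d tool cm [-0.211 -0.486 10.255] turn -0.027
[[310.47351085 262.46249175]
 [311.21376527 351.60424633]
 [309.26867143 107.59967835]]
```

View pics/w2.png

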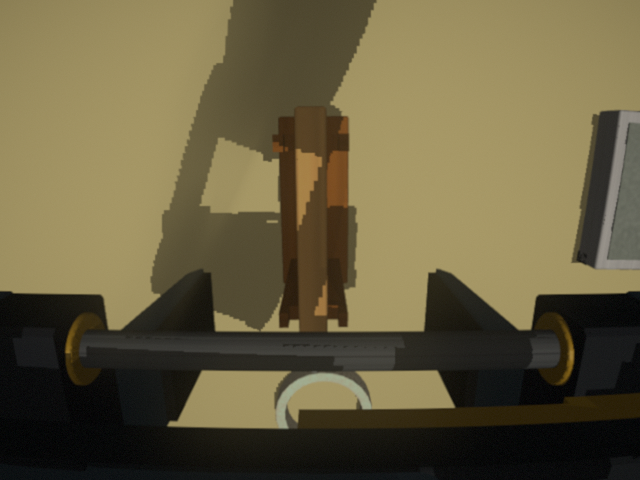

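The handle sits between the open fingers. Its near end is at (310,107), against (309,107.6) predicted, so the estimate holds to about 1–2 mm. I'll descend and grip.

```bash
python3 -m inch '[{"x":-0.2,"y":-0.42,"z":1,"yaw":-0.03,"gripper":1},{"x":0,"y":0,"z":2,"yaw":0,"gripper":1},{"x":0,"y":0,"z":2,"yaw":0,"gripper":1},{"x":0,"y":0,"z":2,"yaw":0,"gripper":1},{"x":0,"y":0,"z":2,"yaw":0,"gripper":1},{"x":0,"y":0,"z":1.25,"yaw":0,"gripper":1},{"x":0,"y":0,"z":0,"yaw":0,"gripper":1},{"x":0,"y":0,"z":0,"yaw":0,"gripper":1}]'
python3 d.py 634.3 -203.5 132 182.64
```

```text
time_s: 3.53
ee_pos: [633.5, -201.5, 132.9]
ee_rot: [180.0, -0.1, -177.2]
force: [0.1, -0.8, -0.5]
gripper_width: 91.4
t 3.53 pos [ 633.5 -201.5  132.9] rot [ 1.7995e+02 -9.0000e-02 -1.7715e+02] F [ 0.1 -0.8 -0.5] w 91.4
d tool cm [-0.067 -0.199  0.087] turn 0.041
```

```bash
python3 -m inch '[{"x":0,"y":-0.12,"z":0.05,"yaw":0.03,"gripper":1},{"x":0,"y":0,"z":0,"yaw":0,"gripper":-1},{"x":0,"y":0,"z":0,"yaw":0,"gripper":-1},{"x":0,"y":0,"z":0,"yaw":0,"gripper":-1},{"x":0,"y":0,"z":0,"yaw":0,"gripper":-1},{"x":0,"y":0,"z":0,"yaw":0,"gripper":-1},{"x":0,"y":0,"z":0,"yaw":0,"gripper":-1},{"x":0,"y":0,"z":0,"yaw":0,"gripper":-1},{"x":0,"y":0,"z":0,"yaw":0,"gripper":-1},{"x":0,"y":0,"z":0,"yaw":0,"gripper":-1},{"x":0,"y":0,"z":0,"yaw":0,"gripper":-1},{"x":0,"y":0,"z":0,"yaw":0,"gripper":-1}]' 50
python3 d.py 634.3 -203.5 132 182.64
```

```text
time_s: 4.53
ee_pos: [634.3, -203.9, 132.9]
ee_rot: [180.0, -0.0, -177.4]
force: [-0.2, 1.7, -0.0]
gripper_width: 21.1
t 4.53 pos [ 634.3 -203.9  132.9] rot [ 179.99   -0.   -177.37] F [-0.2  1.7 -0. ] w 21.1
d tool cm [-0.003  0.036  0.087] turn -0.003
```

```bash
python3 -m inch '[{"x":0,"y":0,"z":0,"yaw":0,"gripper":-1},{"x":0,"y":0,"z":0,"yaw":0,"gripper":-1},{"x":0,"y":0,"z":0,"yaw":0,"gripper":-1},{"x":0,"y":0,"z":-0.5,"yaw":0,"gripper":-1},{"x":0,"y":0,"z":-1,"yaw":0,"gripper":-1},{"x":0,"y":0,"z":-2,"yaw":0,"gripper":-1},{"x":0,"y":0,"z":-2,"yaw":0,"gripper":-1},{"x":0,"y":0,"z":-1,"yaw":0,"gripper":-1},{"x":0,"y":0,"z":0,"yaw":0,"gripper":-1},{"x":0,"y":0,"z":0,"yaw":0,"gripper":-1}]' 50
python3 d.py 634.3 -203.5 196 182.64
python3 - <<'E'
from h import *
import pickle
a=grab('top');b=grab('side');pickle.dump((a,b),open('f1.pkl','wb'))
p=a['pixels'][100:290,380:480];q=b['pixels'][60:240,280:460]
can=np.hstack([cv2.resize(p,None,fx=3,fy=3,interpolation=2)[:540],cv2.resize(q,None,fx=2.6,fy=3,interpolation=2)])
print(can.shape);cv2.imwrite('pics/lift.png',can[:,:,::-1])
E
```

```text
time_s: 5.37
ee_pos: [634.3, -203.9, 198.4]
ee_rot: [-180.0, 0.1, -177.4]
force: [-0.5, 1.3, -1.9]
gripper_width: 17.9
t 5.37 pos [ 634.3 -203.9  198.4] rot [-1.7998e+02  6.0000e-02 -1.7738e+02] F [-0.5  1.3 -1.9] w 17.9
d tool cm [0.    0.04  0.244] turn -0.003
(540, 768, 3)
```

View pics/lift.png

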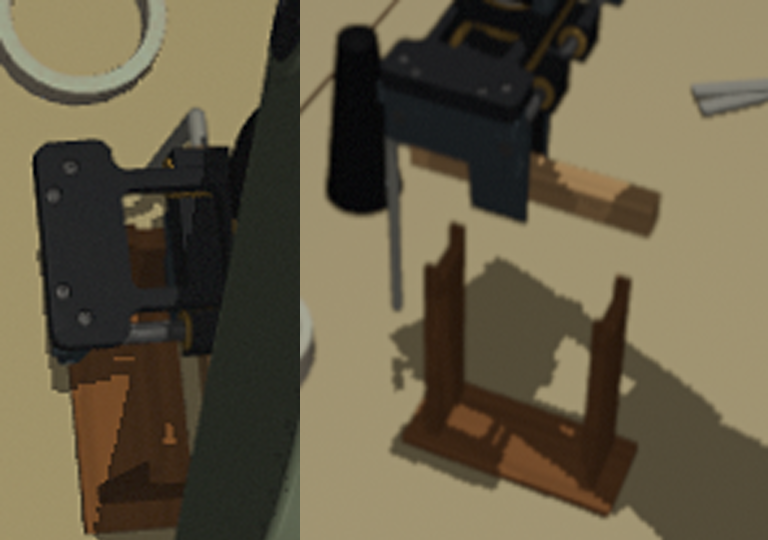

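The rod is held level, 17.9 mm between the fingers, with the leg hanging down. In the side view the leg tip is at about (317.7,163.3). In the top view the leg's upper end is at about (446,138).

```bash
python3 - <<'E'
from h import *
import pickle
a,b=pickle.load(open('f1.pkl','rb'))
print('leg tip',onz(b,[[317.7,162.5]],76))
print('leg head',onz(a,[[446,138.5]],197))
print('predicted tip px',proj(b,[[709.2,-200.5,75.5]]))
# plan: leg over local (38,55.) yaw 181.42 ; TCP = leg -75 along x
for lx in(38,24,-76):
    print(lx,(O+ex*(lx-75)+ey*55).round(1))
E
```

```text
leg tip [[ 706.65539538 -199.9927969    76.        ]]
leg head [[ 709.54624532 -201.95886478  197.        ]]
predicted tip px [[316.53984095 162.10470661]]
38 [551.  252.2]
24 [537.1 251.8]
-76 [437.1 249.3]
```

```bash
python3 -m inch '[{"x":0,"y":0,"z":0,"yaw":0.24,"gripper":-1},{"x":0.2,"y":1.3,"z":0,"yaw":0,"gripper":-1},{"x":0.38,"y":2.4,"z":0,"yaw":0,"gripper":-1},{"x":0.38,"y":2.4,"z":0,"yaw":0,"gripper":-1},{"x":0.38,"y":2.4,"z":0,"yaw":0,"gripper":-1},{"x":0.38,"y":2.4,"z":0,"yaw":0,"gripper":-1},{"x":0.38,"y":2.4,"z":0,"yaw":0,"gripper":-1},{"x":0.38,"y":2.4,"z":0,"yaw":0,"gripper":-1},{"x":0.38,"y":2.4,"z":0,"yaw":0,"gripper":-1},{"x":0.38,"y":2.4,"z":0,"yaw":0,"gripper":-1},{"x":0.38,"y":2.4,"z":0,"yaw":0,"gripper":-1},{"x":0.38,"y":2.4,"z":0,"yaw":0,"gripper":-1}]'
python3 -m inch '[{"x":0.38,"y":2.4,"z":0,"yaw":0,"gripper":-1},{"x":0.38,"y":2.4,"z":0,"yaw":0,"gripper":-1},{"x":0.38,"y":2.4,"z":0,"yaw":0,"gripper":-1},{"x":0.38,"y":2.4,"z":0,"yaw":0,"gripper":-1},{"x":0.38,"y":2.4,"z":0,"yaw":0,"gripper":-1},{"x":0.38,"y":2.4,"z":0,"yaw":0,"gripper":-1},{"x":0.38,"y":2.4,"z":0,"yaw":0,"gripper":-1},{"x":0.38,"y":2.4,"z":0,"yaw":0,"gripper":-1},{"x":0.2,"y":1.3,"z":0,"yaw":0,"gripper":-1},{"x":0,"y":0,"z":0,"yaw":0,"gripper":-1},{"x":0,"y":0,"z":0,"yaw":0,"gripper":-1}]'
python3 d.py 551 252.2 198.4 181.42
```

```text
time_s: 6.47
ee_pos: [586.8, 50.0, 197.4]
ee_rot: [180.0, -0.1, -178.6]
force: [-0.2, 0.4, -1.6]
gripper_width: 17.5
time_s: 7.38
ee_pos: [549.9, 252.5, 197.5]
ee_rot: [-179.9, -0.0, -178.5]
force: [-0.2, 0.2, -1.3]
gripper_width: 17.6
t 7.38 pos [549.9 252.5 197.5] rot [-1.7994e+02 -5.0000e-02 -1.7848e+02] F [-0.2  0.2 -1.3] w 17.6
d tool cm [-0.112 -0.03  -0.09 ] turn 0.02
```

```bash
python3 -m inch '[{"x":-0.1,"y":-0.03,"z":1.2,"yaw":0.02,"gripper":-1},{"x":0,"y":0,"z":1.2,"yaw":0,"gripper":-1},{"x":0,"y":0,"z":1.2,"yaw":0,"gripper":-1},{"x":0,"y":0,"z":0,"yaw":0,"gripper":-1},{"x":0,"y":0,"z":0,"yaw":0,"gripper":-1}]'
python3 d.py 551 252.2 130 181.42
python3 - <<'E'
from h import *
import pickle
a=grab('top');b=grab('side');pickle.dump((a,b),open('f2.pkl','wb'))
p=a['pixels'][180:310,60:220];q=b['pixels'][330:480,130:310]
can=np.hstack([cv2.resize(p,(400,325),interpolation=2),cv2.resize(q,(390,325),interpolation=2)])
cv2.imwrite('pics/pre.png',can[:,:,::-1])
L=O+ex*38+ey*55
print('leg tip predicted side',proj(b,[[*L,38]]),'head top',proj(a,[[*L,161]]), 'top tip',proj(a,[[*L,38]]))
E
```

```text
time_s: 7.8
ee_pos: [551.4, 250.6, 161.5]
ee_rot: [-179.9, -0.1, -178.7]
force: [0.2, 0.2, -0.2]
gripper_width: 17.9
t 7.8 pos [551.4 250.6 161.5] rot [-1.7994e+02 -9.0000e-02 -1.7875e+02] F [ 0.2  0.2 -0.2] w 17.9
d tool cm [0.029 0.164 3.148] turn -0.034
leg tip predicted side [[202.92109024 420.7531778 ]] head top [[100.2448001  215.47732698]] top tip [[128.76425716 229.21269429]]
```

View pics/pre.png

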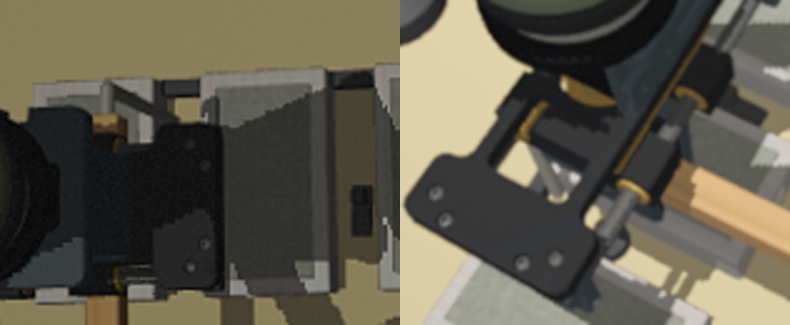

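The side view shows the leg tip at about (203.8,422), against (202.9,420.8) predicted. In the top view the leg head is about 2.5 px toward −y, or 2–3 mm, which is within the 11 mm margin. I'll correct y by about 2 mm and go down.

```bash
python3 -m inch '[{"x":0,"y":0.18,"z":0,"yaw":-0.03,"gripper":-1},{"x":0,"y":0,"z":0.7,"yaw":0,"gripper":-1},{"x":0,"y":0,"z":0.7,"yaw":0,"gripper":-1},{"x":0,"y":0,"z":0.7,"yaw":0,"gripper":-1},{"x":0,"y":0,"z":0.7,"yaw":0,"gripper":-1},{"x":0,"y":0,"z":0.6,"yaw":0,"gripper":-1},{"x":0,"y":0,"z":0,"yaw":0,"gripper":-1},{"x":0,"y":0,"z":0,"yaw":0,"gripper":-1}]'
python3 d.py 437.1 249.3 127 181.42;python3 d.py 437.1 249.3 127 181.42
```

```text
time_s: 8.57
ee_pos: [551.2, 253.6, 127.3]
ee_rot: [-180.0, -0.1, -178.5]
force: [1.5, 0.2, -0.8]
gripper_width: 17.4
t 8.57 pos [551.2 253.6 127.3] rot [-1.7998e+02 -6.0000e-02 -1.7852e+02] F [ 1.5  0.2 -0.8] w 17.4
d tool cm [11.419 -0.137  0.044] turn 0.012
t 8.57 pos [551.2 253.6 127.3] rot [-1.7998e+02 -6.0000e-02 -1.7852e+02] F [ 1.5  0.2 -0.8] w 17.4
d tool cm [11.419 -0.137  0.044] turn 0.012
```

```bash
python3 -m inch '[{"x":0.6,"y":-0.01,"z":0,"yaw":0,"gripper":-1},{"x":0.6,"y":-0.01,"z":0,"yaw":0,"gripper":-1},{"x":0.6,"y":-0.01,"z":0,"yaw":0,"gripper":-1},{"x":0.6,"y":-0.01,"z":0,"yaw":0,"gripper":-1},{"x":0.6,"y":-0.01,"z":0,"yaw":0,"gripper":-1},{"x":0.6,"y":-0.01,"z":0,"yaw":0,"gripper":-1},{"x":0.6,"y":-0.01,"z":0,"yaw":0,"gripper":-1},{"x":0.6,"y":-0.01,"z":0,"yaw":0,"gripper":-1},{"x":0.6,"y":-0.01,"z":0,"yaw":0,"gripper":-1},{"x":0.6,"y":-0.01,"z":0,"yaw":0,"gripper":-1},{"x":0.6,"y":-0.01,"z":0,"yaw":0,"gripper":-1},{"x":0,"y":0,"z":0,"yaw":0,"gripper":-1}]'
python3 d.py 437.1 249.3 127 181.42
python3 - <<'E'
from h import *
import pickle
a=grab('top');b=grab('side');pickle.dump((a,b),open('f3.pkl','wb'))
p=a['pixels'][180:340,60:220];q=b['pixels'][330:480,130:330]
can=np.hstack([cv2.resize(p,(390,390),interpolation=2),cv2.resize(q,(400,390),interpolation=2)])
cv2.imwrite('pics/drag.png',can[:,:,::-1])
E
```

```text
time_s: 9.57
ee_pos: [484.1, 250.7, 127.9]
ee_rot: [-180.0, -0.1, -178.5]
force: [-1.3, 0.5, -2.2]
gripper_width: 17.9
t 9.57 pos [484.1 250.7 127.9] rot [-1.7998e+02 -8.0000e-02 -1.7850e+02] F [-1.3  0.5 -2.2] w 17.9
d tool cm [ 4.699 -0.016  0.101] turn 0.016
```

View pics/drag.png

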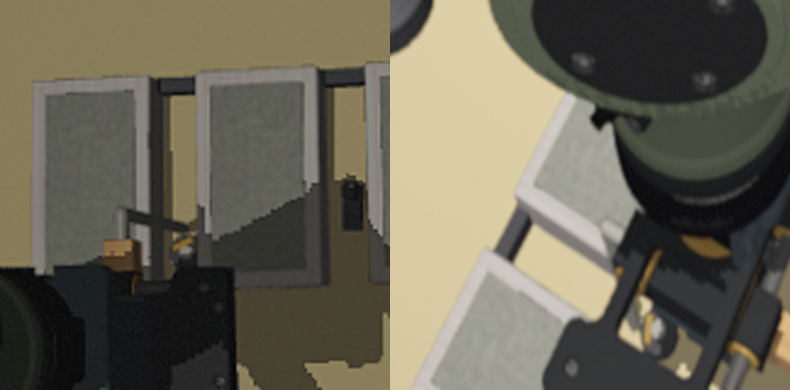

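The leg is behind the case and the case is coming along with it, at top-view crop (185,250). The foot hasn't moved. I'll finish the draw, back off a little and lift.

```bash
python3 -m inch '[{"x":0.6,"y":0,"z":0,"yaw":0,"gripper":-1},{"x":0.6,"y":0,"z":0,"yaw":0,"gripper":-1},{"x":0.6,"y":0,"z":0,"yaw":0,"gripper":-1},{"x":0.6,"y":0,"z":0,"yaw":0,"gripper":-1},{"x":0.6,"y":0,"z":0,"yaw":0,"gripper":-1},{"x":0.5,"y":0,"z":0,"yaw":0,"gripper":-1},{"x":0.5,"y":0,"z":0,"yaw":0,"gripper":-1},{"x":0.4,"y":0,"z":0,"yaw":0,"gripper":-1},{"x":0.3,"y":0,"z":0,"yaw":0,"gripper":-1},{"x":0,"y":0,"z":0,"yaw":0,"gripper":-1},{"x":0,"y":0,"z":0,"yaw":0,"gripper":-1}]'
python3 d.py 437.1 249.3 127 181.42
python3 - <<'E'
from h import *
import pickle
a=grab('top');b=grab('side');pickle.dump((a,b),open('f4.pkl','wb'))
p=a['pixels'][180:340,60:220];q=b['pixels'][330:480,130:330]
can=np.hstack([cv2.resize(p,(390,390),interpolation=2),cv2.resize(q,(400,390),interpolation=2)])
cv2.imwrite('pics/drag2.png',can[:,:,::-1])
E
```

```text
time_s: 10.58
ee_pos: [438.5, 249.7, 128.0]
ee_rot: [180.0, 0.0, -178.5]
force: [0.0, -0.7, -1.5]
gripper_width: 17.7
t 10.58 pos [438.5 249.7 128. ] rot [ 1.8000e+02  1.0000e-02 -1.7852e+02] F [ 0.  -0.7 -1.5] w 17.7
d tool cm [ 0.137 -0.038  0.1  ] turn 0.013
```

View pics/drag2.png

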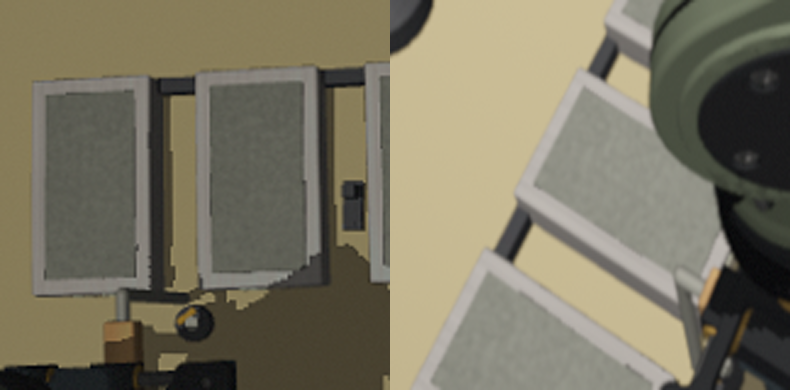

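The case is out, at about (140,312.5) px in the top view, just in front of the box faces. I'll measure it.

```bash
python3 - <<'E'
from h import *
import pickle
a,b=pickle.load(open('f4.pkl','rb'))
P=onz(a,[[140,312.5],[139.7,305]],12);print(P,loc(P))
E
```

```text
[[497.91713395 242.62825889  12.        ]
 [509.63994227 243.14772898  12.        ]] [[-90.35131076  46.78163384]
 [-78.61922945  47.01043986]]
```

```bash
python3 -m inch '[{"x":-0.3,"y":0,"z":0,"yaw":0,"gripper":-1},{"x":0,"y":0,"z":-0.6,"yaw":0,"gripper":-1},{"x":0,"y":0,"z":-1.3,"yaw":0,"gripper":-1},{"x":0,"y":0,"z":-1.3,"yaw":0,"gripper":-1},{"x":0,"y":0,"z":-1.3,"yaw":0,"gripper":-1},{"x":0,"y":0,"z":-1.3,"yaw":0,"gripper":-1},{"x":0,"y":0,"z":-1.3,"yaw":0,"gripper":-1},{"x":-1,"y":-1.3,"z":0,"yaw":0,"gripper":-1},{"x":-2,"y":-2.6,"z":0,"yaw":0,"gripper":-1},{"x":-2,"y":-2.6,"z":0,"yaw":0,"gripper":-1},{"x":-2,"y":-2.6,"z":0,"yaw":0,"gripper":-1},{"x":-2,"y":-2.6,"z":0,"yaw":0,"gripper":-1}]'
python3 -m inch '[{"x":-2,"y":-2.6,"z":0,"yaw":0,"gripper":-1},{"x":-2,"y":-2.6,"z":0,"yaw":0,"gripper":-1},{"x":-2,"y":-2.6,"z":0,"yaw":0,"gripper":-1},{"x":-2,"y":-2.6,"z":0,"yaw":0,"gripper":-1},{"x":-1,"y":-2.6,"z":0,"yaw":0,"gripper":-1},{"x":0,"y":-2.6,"z":0,"yaw":0,"gripper":-1},{"x":0,"y":-2.6,"z":0,"yaw":0,"gripper":-1},{"x":0,"y":-2.6,"z":0,"yaw":0,"gripper":-1},{"x":0,"y":-2.6,"z":0,"yaw":0,"gripper":-1},{"x":0,"y":-2.6,"z":0,"yaw":0,"gripper":-1},{"x":0,"y":-1.3,"z":0,"yaw":0,"gripper":-1},{"x":0,"y":0,"z":0,"yaw":0,"gripper":-1}]'
python3 d.py 634.3 -203.9 198.4 182.63
```

```text
time_s: 11.68
ee_pos: [535.6, 133.9, 199.5]
ee_rot: [180.0, 0.0, -178.5]
force: [0.7, 0.6, -1.3]
gripper_width: 17.6
time_s: 12.68
ee_pos: [631.6, -138.2, 199.0]
ee_rot: [-180.0, 0.0, -178.7]
force: [-0.6, 0.7, -1.9]
gripper_width: 17.5
t 12.68 pos [ 631.6 -138.2  199. ] rot [-1.7996e+02  1.0000e-02 -1.7872e+02] F [-0.6  0.7 -1.9] w 17.5
d tool cm [-0.122 -6.57   0.06 ] turn -0.269
```

```bash
python3 -m inch '[{"x":-0.1,"y":-2,"z":0,"yaw":-0.26,"gripper":-1},{"x":0,"y":-2,"z":0,"yaw":0,"gripper":-1},{"x":0,"y":-1.8,"z":0,"yaw":0,"gripper":-1},{"x":0,"y":-0.7,"z":0,"yaw":0,"gripper":-1},{"x":0,"y":0,"z":0,"yaw":0,"gripper":-1},{"x":0,"y":0,"z":0,"yaw":0,"gripper":-1},{"x":0,"y":0,"z":0,"yaw":0,"gripper":-1}]'
python3 d.py 634.3 -203.9 132.9 182.63
```

```text
time_s: 13.27
ee_pos: [635.2, -198.8, 199.0]
ee_rot: [179.9, -0.0, -177.2]
force: [-0.2, -0.5, -1.8]
gripper_width: 18.0
t 13.27 pos [ 635.2 -198.8  199. ] rot [ 1.7993e+02 -1.0000e-02 -1.7717e+02] F [-0.2 -0.5 -1.8] w 18.0
d tool cm [ 0.119 -0.51   6.605] turn 0.04
```

```bash
python3 -m inch '[{"x":0,"y":0,"z":0,"yaw":0,"gripper":-1}]';python3 d.py 634.3 -203.9 132.9 182.63
```

```text
time_s: 13.35
ee_pos: [635.3, -199.0, 199.0]
ee_rot: [180.0, -0.0, -177.2]
force: [-0.8, 0.3, -0.5]
gripper_width: 18.0
t 13.35 pos [ 635.3 -199.   199. ] rot [ 1.7996e+02 -1.0000e-02 -1.7715e+02] F [-0.8  0.3 -0.5] w 18.0
d tool cm [ 0.119 -0.494  6.608] turn 0.044
```

```bash
python3 -m inch '[{"x":0.1,"y":-0.47,"z":0,"yaw":0.04,"gripper":-1},{"x":0,"y":0,"z":1,"yaw":0,"gripper":-1},{"x":0,"y":0,"z":1,"yaw":0,"gripper":-1},{"x":0,"y":0,"z":1,"yaw":0,"gripper":-1},{"x":0,"y":0,"z":0.6,"yaw":0,"gripper":-1},{"x":0,"y":0,"z":0,"yaw":0,"gripper":-1},{"x":0,"y":0,"z":0,"yaw":0,"gripper":-1}]'
python3 d.py 634.3 -203.9 132.9 182.63
```

```text
time_s: 13.93
ee_pos: [634.1, -205.0, 162.0]
ee_rot: [180.0, -0.1, -177.4]
force: [-0.3, 0.3, -1.1]
gripper_width: 18.0
t 13.93 pos [ 634.1 -205.   162. ] rot [ 1.7996e+02 -9.0000e-02 -1.7743e+02] F [-0.3  0.3 -1.1] w 18.0
d tool cm [-0.026  0.107  2.906] turn -0.012
```

```bash
python3 -m inch '[{"x":0,"y":0.07,"z":0.8,"yaw":0,"gripper":-1},{"x":0,"y":0,"z":0.8,"yaw":0,"gripper":-1},{"x":0,"y":0,"z":0.6,"yaw":0,"gripper":-1},{"x":0,"y":0,"z":0.3,"yaw":0,"gripper":-1},{"x":0,"y":0,"z":0.2,"yaw":0,"gripper":-1},{"x":0,"y":0,"z":0.15,"yaw":0,"gripper":-1},{"x":0,"y":0,"z":0,"yaw":0,"gripper":-1},{"x":0,"y":0,"z":0,"yaw":0,"gripper":-1},{"x":0,"y":0,"z":0,"yaw":0,"gripper":-1}]'
python3 d.py 634.3 -203.9 132.9 182.63
```

```text
time_s: 14.68
ee_pos: [634.7, -204.5, 134.8]
ee_rot: [-180.0, 0.0, -177.4]
force: [0.8, -0.7, -0.7]
gripper_width: 17.8
t 14.68 pos [ 634.7 -204.5  134.8] rot [-1.7999e+02  4.0000e-02 -1.7743e+02] F [ 0.8 -0.7 -0.7] w 17.8
d tool cm [0.032 0.062 0.19 ] turn -0.011
```

```bash
python3 -m inch '[{"x":0,"y":0,"z":0.12,"yaw":0,"gripper":-1},{"x":0,"y":0,"z":0,"yaw":0,"gripper":-1},{"x":0,"y":0,"z":0,"yaw":0,"gripper":-1}]';python3 -m inch '[{"x":0,"y":0,"z":0.08,"yaw":0,"gripper":-1},{"x":0,"y":0,"z":0,"yaw":0,"gripper":-1},{"x":0,"y":0,"z":0,"yaw":0,"gripper":-1}]'
```

```text
time_s: 14.93
ee_pos: [634.4, -204.4, 133.3]
ee_rot: [180.0, 0.0, -177.4]
force: [-0.8, 0.7, -1.2]
gripper_width: 17.7
time_s: 15.18
ee_pos: [634.5, -204.5, 132.9]
ee_rot: [-180.0, 0.0, -177.4]
force: [-0.3, 0.4, 2.3]
gripper_width: 17.4
```

The upward force shows the handle is on its posts. Releasing and rising.

```bash
python3 -m inch '[{"x":0,"y":0,"z":0,"yaw":0,"gripper":-0.4},{"x":0,"y":0,"z":0,"yaw":0,"gripper":-0.2},{"x":0,"y":0,"z":0,"yaw":0,"gripper":0},{"x":0,"y":0,"z":0,"yaw":0,"gripper":0.4},{"x":0,"y":0,"z":0,"yaw":0,"gripper":1},{"x":0,"y":0,"z":0,"yaw":0,"gripper":1},{"x":0,"y":0,"z":0,"yaw":0,"gripper":1},{"x":0,"y":0,"z":0,"yaw":0,"gripper":1},{"x":0,"y":0,"z":0,"yaw":0,"gripper":1},{"x":0,"y":0,"z":0,"yaw":0,"gripper":1},{"x":0,"y":0,"z":0,"yaw":0,"gripper":1}]'
python3 -m inch '[{"x":0,"y":0,"z":-0.7,"yaw":0,"gripper":1},{"x":0,"y":0,"z":-1.5,"yaw":0,"gripper":1},{"x":0,"y":0,"z":-2,"yaw":0,"gripper":1},{"x":0,"y":0,"z":-2,"yaw":0,"gripper":1},{"x":0,"y":0,"z":-2,"yaw":0,"gripper":1},{"x":0,"y":0,"z":-2,"yaw":0,"gripper":1},{"x":1.5,"y":0,"z":-1,"yaw":0,"gripper":1},{"x":3,"y":0,"z":0,"yaw":0,"gripper":1},{"x":3,"y":0,"z":0,"yaw":0,"gripper":1},{"x":3,"y":0,"z":0,"yaw":0,"gripper":1},{"x":3,"y":0,"z":0,"yaw":0,"gripper":1},{"x":3,"y":0,"z":0,"yaw":0,"gripper":1}]'
python3 -m inch '[{"x":3,"y":0,"z":0,"yaw":0,"gripper":1},{"x":3,"y":0,"z":0,"yaw":0,"gripper":1},{"x":1.5,"y":0,"z":0,"yaw":0,"gripper":1},{"x":0,"y":0,"z":0,"yaw":0,"gripper":1},{"x":0,"y":0,"z":0,"yaw":0,"gripper":1},{"x":0,"y":0,"z":0,"yaw":0,"gripper":1}]'
python3 - <<'E'
from h import *
a=grab('top','topF');b=grab('side','sideF')
cv2.imwrite('pics/final.png',np.vstack([cv2.resize(a['pixels'][140:340,60:480],(672,320),interpolation=2),cv2.resize(b['pixels'][100:480,100:440],(672,280) if 0 else (250,280),interpolation=2).repeat(1,0) if 0 else np.hstack([cv2.resize(b['pixels'][110:250,290:430],(280,280)),cv2.resize(b['pixels'][330:480,130:340],(392,280))])])[:,:,::-1])
E
```

```text
time_s: 16.1
ee_pos: [634.4, -204.4, 132.4]
ee_rot: [180.0, 0.0, -177.4]
force: [0.4, -1.5, -0.4]
gripper_width: 88.5
time_s: 17.1
ee_pos: [468.2, -211.7, 245.0]
ee_rot: [-180.0, 0.0, -177.4]
force: [-0.4, -0.9, -0.2]
gripper_width: 90.9
time_s: 17.6
ee_pos: [396.0, -215.6, 244.9]
ee_rot: [-180.0, 0.1, -177.4]
force: [0.7, 0.0, 0.5]
gripper_width: 91.5
```

View pics/final.png

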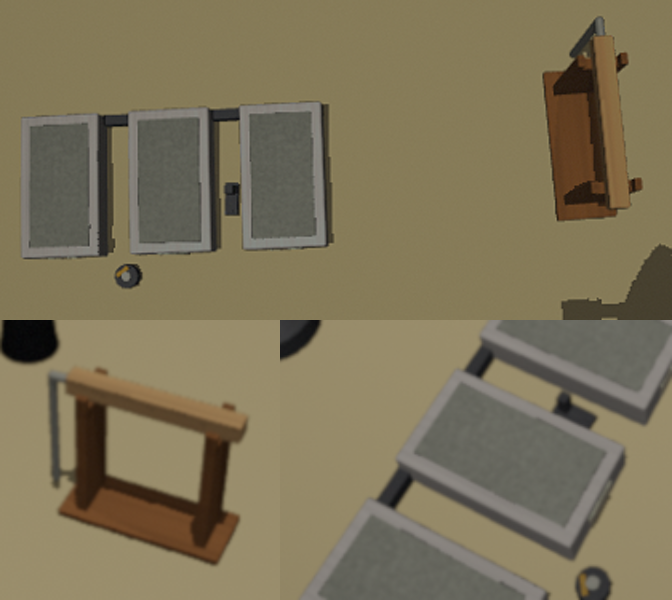

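The rod is seated on the rest between its cheeks, the foot is where it was, and the case lies at top px (139.4,312), clear in front of the boxes. I'll do one last numeric check and hand in.

```bash
python3 - <<'E'
from h import *
import pickle
a,b=pickle.load(open('f0.pkl','rb'))
print(loc(onz(a,[[139.4,311.9]],12)),loc(onz(b,[[297.7,470.9]],12)),telemetry.state()['time_s'])
print(env.job_done())
E
```

```text
[[-89.38041019  47.72655357]] [[-92.29653116  49.95159498]] 17.7
the job is handed in; nothing more can be done
None
```

I drew the bobbin case out of the +y gap with the rod, put the rod back on its rest, and handed the job in at 17.7 s of the 50 s.

- **Case:** its centre is about 90 mm in front of the boxes' middle. Its rear edge is 7–10 mm clear of the front faces. The top and side cameras agree to about 3 mm (x −89 and −92, y 48 and 50, box frame). That is 5–7 mm to one side of the gap's centre line. Only the rod touched it.
- **Foot:** in the last pictures it looks unmoved in the other gap. I judged this by eye and did not measure it again.
- **Rod:** it lies on both posts between the cheeks. The gripper is open and the arm has moved away, touching nothing.
- **Refused moves:** my first three move calls were refused because rows must carry every key. Nothing moved.
- **Forces:** the tool-force readings, taken at the end of each move, stayed under 3 N throughout.

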